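# Put the check weights back in their graded tray

### The arm

A 6-joint arm with a two-finger parallel gripper is mounted at the origin on the work surface. World frame = base frame: x ahead of the robot, y to its left, z up, the work surface at z = 0. Lengths are in m, angles in degrees, forces in N, time in s.
With the tool pointing down it reaches from about 0.4 to 0.825 m from the base axis. Payload 7 kg.
Tool frame: the origin (TCP) lies on the centre line of the jaws, within the pads' length; the fingertips stand 14 mm ahead of it and the grasp point (between the pads) lies 5 mm behind it; z points along the fingers, x is the direction in which the jaws open and shut, and the axes are right-handed (so a half turn about z gives the same grasp; the last joint's range is limited). The gripper opens to 88 mm and grips with 3 to 60 N. Pads are 19 mm wide; open, the fingers measure 130 mm over their backs; the gripper's body (78 mm by 193 mm) begins 47 mm behind the grasp point.
Start: joints at [-51.274, 20.546, 0.682, 0, -70.136, -16.507], TCP at [0.255, -0.625, 0.215] pointing down, gripper open.
Joint ranges: [-176.03, 176.03], [-82.01, 121.73], [-58.28, 71.71], [-173.87, 95.51], [-174.79, -0.11], [-173.66, 173.66]. Speed limits (degrees/s): [136.94, 136.94, 172.46, 180, 180, 180].

### API

Orientations are given as [roll, pitch, yaw] about the fixed x, y, z axes, in that order (R = Rz(yaw) Ry(pitch) Rx(roll)).
In Python, from plant import * gives the robot as it stands.
- The arm moves only by the shell command python3 -m handwheel 'ROWS' [OPENING]. ROWS is JSON, a list of rows, each a list of 2 entries, a list of its own where there are three numbers: the shift along the tool's x, y, z each as a share of 0.2 m, from -1 to 1, then the turn, a rotation vector about the tool's x, y, z each as a share of 360 degrees, from -1 to 1. In form: [[[tx, ty, tz], [ax, ay, az]], ...]. A call has 1 to 5 rows; each row is the pose to reach, as a shift and turn from the pose commanded when the call began, along the tool's axes at that moment, turning the shorter way round; what a row does not reach only later rows make up. A row lasts 1/12 s, in which the tool goes at most 41.7 mm and 7.16 degrees, less where a joint would pass 70% of its speed; a pose out of reach is approached as far as the arm can. A call with a number of a shift or a turn outside -1 to 1 is refused whole. A call with a gripper value outside its range is refused whole. OPENING is the closure, from -1 (fully open) to 1 (shut), set as the call begins (- or left out, the last holds). The fingers move at their own pace and stop on an object; the grip force is fixed at half the most. Time passes only in rows, so rows that repeat a pose let the fingers close. It gives the time, the measured TCP pose, the force and the opening at its end, in the units of the state.
- get_obs(): the state, without advancing time (a new reading comes with each control period).
- snapshot(name): name is "side" or "top"; returns a dict with "color" (384x512x3 uint8, red, green, blue), "z_map" (384x512 float32, m along the optical axis (not along the pixel's ray), 0 where there is no reading), "intrinsics" (3x3 intrinsics, pixels), "rvec" (rotation vector, rad) and "tvec" (3), from world to camera coordinates, as OpenCV has them. Camera axes: x right, y down, z forward; pixel columns grow to the right and rows downward; lengths in m; the calibration is good to about 2 mm. A picture is of the moment at which its call begins.
- close_job(): hands the job in, once; it reports no verdict.
The state is a dict: "clock": time; "joint_pos": joint angles; "qvel": joint speeds; "tau": joint torques, N m; "tool_pos": TCP position; "orientation": TCP orientation; "force": force on the tool from outside, world axes, zero at the start; "moment": the same for the moment, N m; "opening": finger opening in m.
Only numpy, scipy, OpenCV 4.12 (cv2) and the standard library are available. Lean on these libraries where they do the work, as an engineer would, in place of code of your own. Each camera call takes 0.05 s, during which the arm holds its last target. There are 200 camera calls.

### The job

The check of the force tester is finished: put the four knobbed steel check weights back into the tray, each upright and fully down in the round well of its own size rank (the largest weight in the largest well, and so on down to the smallest). Set them down without dropping them, and leave the bored sleeve and the six-sided standoff, which are not weights, where they stand.

Things in the scene. Friction and masses are not known exactly. Their poses are not given: they have to be found in the camera images.
- weight_largest_mid (a point): the largest of four check weights: an upright plain steel cylinder 48 mm in diameter and 54 mm tall, with a round knob (29 mm in diameter, on a thinner neck) on top, 68 mm tall in all, about 850 g. Stands loose on the table. The point is at its centre, 34 mm above its underside; z points up along its axis. Grip it round the cylinder, with the fingertips 8 to 15 mm above its underside so that they stay clear of the well's rim when it is set down
- weight_second_mid (a point): the second largest of four check weights: an upright plain steel cylinder 39 mm in diameter and 48 mm tall, with a round knob (23 mm in diameter, on a thinner neck) on top, 62 mm tall in all, about 500 g. Stands loose on the table. The point is at its centre, 31 mm above its underside; z points up along its axis. Grip it round the cylinder, with the fingertips 8 to 15 mm above its underside so that they stay clear of the well's rim when it is set down
- weight_third_mid (a point): the third largest of four check weights: an upright plain steel cylinder 31 mm in diameter and 43 mm tall, with a round knob (19 mm in diameter, on a thinner neck) on top, 56 mm tall in all, about 290 g. Stands loose on the table. The point is at its centre, 28 mm above its underside; z points up along its axis. Grip it round the cylinder, with the fingertips 8 to 15 mm above its underside so that they stay clear of the well's rim when it is set down
- weight_smallest_mid (a point): the smallest of four check weights: an upright plain steel cylinder 24 mm in diameter and 38 mm tall, with a round knob (14 mm in diameter, on a thinner neck) on top, 50 mm tall in all, about 150 g. Stands loose on the table. The point is at its centre, 25 mm above its underside; z points up along its axis. Grip it round the cylinder, with the fingertips 8 to 15 mm above its underside so that they stay clear of the well's rim when it is set down
- well_largest: the largest of four grey round wells, fixed in one row, 78 mm apart, in a black tray (130 by 335 mm, lip 12 mm above the table) that lies fixed on the table; their order in the row varies. Inner diameter 64 mm, outer 70 mm. Origin at the centre of its underside, on the tray's floor 4 mm above the table; the well's floor is 2 mm above the origin and its rim 6 mm above it. Its y axis runs along the row of wells, x across the tray, z up
- well_second: the second largest of four grey round wells, fixed in one row, 78 mm apart, in a black tray (130 by 335 mm, lip 12 mm above the table) that lies fixed on the table; their order in the row varies. Inner diameter 55 mm, outer 61 mm. Origin at the centre of its underside, on the tray's floor 4 mm above the table; the well's floor is 2 mm above the origin and its rim 6 mm above it. Its y axis runs along the row of wells, x across the tray, z up
- well_third: the third largest of four grey round wells, fixed in one row, 78 mm apart, in a black tray (130 by 335 mm, lip 12 mm above the table) that lies fixed on the table; their order in the row varies. Inner diameter 47 mm, outer 53 mm. Origin at the centre of its underside, on the tray's floor 4 mm above the table; the well's floor is 2 mm above the origin and its rim 6 mm above it. Its y axis runs along the row of wells, x across the tray, z up
- well_smallest: the smallest of four grey round wells, fixed in one row, 78 mm apart, in a black tray (130 by 335 mm, lip 12 mm above the table) that lies fixed on the table; their order in the row varies. Inner diameter 40 mm, outer 46 mm. Origin at the centre of its underside, on the tray's floor 4 mm above the table; the well's floor is 2 mm above the origin and its rim 6 mm above it. Its y axis runs along the row of wells, x across the tray, z up
- sleeve_mid (a point): look-alike that is not a weight: a steel sleeve standing on end, 40 mm outside diameter, 55 mm tall, with a 25 mm hole right through and no knob. To be left where it is. The point is at its centre, 27.5 mm above its underside
- standoff_mid (a point): look-alike that is not a weight: a six-sided steel standoff, 32 mm across flats, 45 mm tall, with a thin stud (8 mm in diameter, 15 mm long) on top in place of a knob. To be left where it is. The point is at its centre, 30 mm above its underside
Not all that is in view belongs to the job. Leave any purple or yellow look-alike of the part that bears weight_third_mid alone.

How it is judged (in metres and radians):
At the end, for the whole second after the job is handed in: Each weight stands upright (0.1 rad) on the floor of the well of its rank, within 11 mm of its centre and -4 to +3 mm of the true height, released and at rest; the sleeve and the standoff stand upright (0.1 rad), at rest, within 20 mm of where they began (horizontal distance between weight_largest_mid and well_largest below 0.011 m and z of weight_largest_mid in the frame of well_largest between 0.032 and 0.039 m and angle between each of weight_largest_mid, weight_second_mid, weight_third_mid, weight_smallest_mid, sleeve_mid, standoff_mid's own z axis and vertical below 0.1 rad and linear speed of each of weight_largest, weight_second, weight_third, weight_smallest, sleeve, standoff below 0.02 m/s and angular speed of each of weight_largest, weight_second, weight_third, weight_smallest below 0.3 rad/s and horizontal distance between weight_second_mid and well_second below 0.011 m and z of weight_second_mid in the frame of well_second between 0.029 and 0.036 m and horizontal distance between weight_third_mid and well_third below 0.011 m and z of weight_third_mid in the frame of well_third between 0.026 and 0.033 m and horizontal distance between weight_smallest_mid and well_smallest below 0.011 m and z of weight_smallest_mid in the frame of well_smallest between 0.023 and 0.03 m and distance of each of sleeve_mid, standoff_mid from where it was at the start of the episode below 0.02 m); the robot touches nothing.
It fails at once if a weight is dropped or knocked (moves faster than 0.7 m/s, as after a fall of 25 mm, while not held) ((contact force between the fingers and weight_largest below 0.05 N and linear speed of weight_largest above 0.7 m/s) or (contact force between the fingers and weight_second below 0.05 N and linear speed of weight_second above 0.7 m/s) or (contact force between the fingers and weight_third below 0.05 N and linear speed of weight_third above 0.7 m/s) or (contact force between the fingers and weight_smallest below 0.05 N and linear speed of weight_smallest above 0.7 m/s)).
It fails at once if the sleeve or the standoff is shifted by more than 20 mm (distance of any of sleeve_mid, standoff_mid from where it was at the start of the episode above 0.02 m).
It also fails if it takes over 109 s, if anything falls off the work surface, if the arm or the gripper's body presses on something with over 40 N, if the wrist force passes 120 N, or if a joint passes its speed limit or range.

## Working session

There is one attempt and no reset: what is moved stays moved. The work goes in short steps, Python scripts to look and compute and a shell command to move; the robot and the scene stay as the last step left them, time stands still between calls to the robot, and variables do not carry over. Pictures are saved under pics/ and viewed, about 12 in all and at most 16, crops included, and the job is handed in when it is done.

```bash
ls; mkdir -p pics; python3 - <<'E'
from plant import *
import cv2,numpy as np
o=get_obs();print(o)
for n in("top","side"):
    s=snapshot(n);cv2.imwrite(f"pics/{n}0.png",s["color"][:,:,::-1]);np.savez(f"{n}0.npz",**s)
    R=cv2.Rodrigues(s["rvec"])[0];print(n,s["intrinsics"],-R.T@np.ravel(s["tvec"]),R)
E
```

```text
pics
{'clock': 0.0, 'joint_pos': array([-5.12738593e+01,  2.05905157e+01,  6.33815393e-01, -2.09952468e-02,
       -7.01343938e+01, -1.65070100e+01]), 'qvel': array([-0.04319492, -0.03857198, -0.02790579,  0.00424942,  0.03656144,
       -0.01205503]), 'tau': array([-1.66404584e-04, -5.82722425e+01,  2.93034464e+01,  6.99691951e+00,
        6.51130467e-03, -1.88996282e-04]), 'tool_pos': array([ 0.25504258, -0.62441915,  0.21363063]), 'orientation': array([-1.79993038e+02, -9.29481067e-02,  1.12211975e+02]), 'force': array([ 0.22513433, -0.8508622 , -0.22771913]), 'moment': array([-0.05818199,  0.05225303, -0.01606424]), 'opening': 0.08742178761129075}
top [[358.9780523    0.         256.32413834]
 [  0.         358.9780523  189.9225628 ]
 [  0.           0.           1.        ]] [0.42639673 0.07365426 0.91144169] [[-0.02891421 -0.99946896  0.01502579]
 [-0.99230691  0.02689024 -0.12084667]
 [ 0.12037845 -0.01840438 -0.99255746]]
side [[443.33304765   0.         256.70863948]
 [  0.         443.33304765 191.11557499]
 [  0.           0.           1.        ]] [-0.12807472  0.78390984  0.66498118] [[-0.75234504 -0.65831588 -0.02443654]
 [-0.34119932  0.42112842 -0.84037722]
 [ 0.5635246  -0.6239159  -0.54145081]]
```

View pics/top0.png

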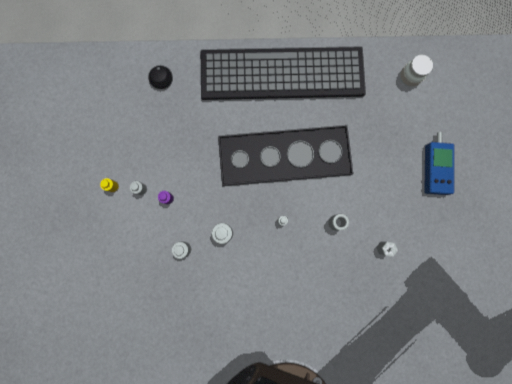

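View pics/side0.png

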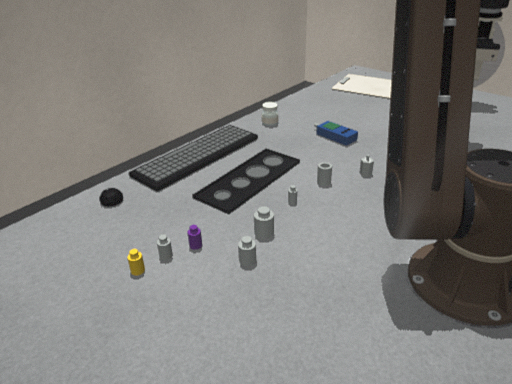

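The top view shows third (137,188) between yellow (107,185) and purple (165,198), second (180,250), largest (221,233), smallest (282,221), sleeve (340,222) and standoff (389,249). The wells, left to right, are smallest (240,159), third (270,156), largest (300,154) and second (331,152). The side view agrees.

```bash
cat > m.py <<'E'
import cv2,numpy as np
def cloud(s):
    K=s["intrinsics"];R=cv2.Rodrigues(s["rvec"])[0];t=np.ravel(s["tvec"]);z=s["z_map"]
    v,u=np.mgrid[:z.shape[0],:z.shape[1]]
    c=np.stack([(u-K[0,2])/K[0,0]*z,(v-K[1,2])/K[1,1]*z,z],-1)
    return (c-t)@R
def atz(s,u,v,h):
    K=s["intrinsics"];R=cv2.Rodrigues(s["rvec"])[0];C=-R.T@np.ravel(s["tvec"])
    d=R.T@np.array([(u-K[0,2])/K[0,0],(v-K[1,2])/K[1,1],1]);return C+d*(h-C[2])/d[2]
E
python3 - <<'E'
from m import *
s=dict(np.load("top0.npz"));P=cloud(s);sd=dict(np.load("side0.npz"));Q=cloud(sd)
print("table z",np.nanmedian(P[200:330,20:90,2]))
for n,u,v,h,r in[("third",137,188,.056,.0155),("second",180,250,.062,.0195),("largest",221,233,.068,.024),("small",282,221,.05,.012),("sleeve",340,222,.055,.02),("stand",389,249,.045,.016),("yel",107,185,.056,.0155),("pur",165,198,.056,.0155)]:
    a=atz(s,u,v,h-.005)
    out=[]
    for X in(P,Q):
        p=X.reshape(-1,3);p=p[(np.hypot(*(p[:,:2]-a[:2]).T)<.035)&(p[:,2]>.012)&(p[:,2]<.09)]
        t=p[p[:,2]>h-.02]
        c=[]
        if len(t)>3:
            c=np.r_[t[:,:2].mean(0),(t[:,:2].min(0)+t[:,:2].max(0))/2,p[:,2].max()]
        out.append((len(t),np.round(c,4)))
    print(n,a[:2].round(4),out)
g=cv2.cvtColor(s["color"],cv2.COLOR_RGB2GRAY)
roi=g[122:190,215:358];_,b=cv2.threshold(cv2.resize(roi,None,fx=4,fy=4,interpolation=cv2.INTER_CUBIC),0,255,cv2.THRESH_OTSU)
cs,_=cv2.findContours(b,cv2.RETR_LIST,cv2.CHAIN_APPROX_NONE)
for c in cs:
    if 2000<cv2.contourArea(c)<15000:
        (x,y),(w,h),_=cv2.fitEllipse(c);u,v=(x+.5)/4-.5+215,(y+.5)/4-.5+122
        k=atz(s,u,v,.009);print("well",round(u,1),round(v,1),k.round(4),"diam",((w+h)/2/4*(.905)/359).round(4))
E
```

```text
table z 0.0011301597101093458
third [0.5432 0.3444] [(133, array([0.547 , 0.3476, 0.5473, 0.3495, 0.0598])), (140, array([0.5421, 0.3554, 0.5452, 0.3529, 0.0574]))]
second [0.3931 0.2407] [(218, array([0.3946, 0.2416, 0.394 , 0.2426, 0.0662])), (212, array([0.389 , 0.2501, 0.3928, 0.2476, 0.0629]))]
largest [0.4299 0.1436] [(320, array([0.4311, 0.1422, 0.4311, 0.1431, 0.0725])), (246, array([0.4251, 0.1506, 0.4294, 0.1473, 0.0692]))]
small [ 0.4544 -0.0021] [(76, array([ 0.4571, -0.0039,  0.4582, -0.004 ,  0.0538])), (68, array([ 0.4543,  0.0011,  0.4563, -0.0016,  0.0502]))]
sleeve [ 0.4479 -0.1409] [(175, array([ 0.4493, -0.1398,  0.4494, -0.1406,  0.0597])), (154, array([ 0.4453, -0.1338,  0.4481, -0.1381,  0.0568]))]
stand [ 0.38   -0.2581] [(199, array([ 0.3823, -0.2547,  0.3826, -0.2578,  0.0623])), (133, array([ 0.3785, -0.2493,  0.3812, -0.2563,  0.059 ]))]
yel [0.5524 0.4162] [(134, array([0.5562, 0.4179, 0.5572, 0.421 , 0.0602])), (165, array([0.5516, 0.4262, 0.5538, 0.4249, 0.0578]))]
pur [0.5172 0.2773] [(130, array([0.5216, 0.2802, 0.523 , 0.2814, 0.0601])), (133, array([0.5176, 0.2878, 0.5199, 0.2851, 0.0566]))]Traceback (most recent call last):
  File "<stdin>", line 21, in <module>
AttributeError: 'float' object has no attribute 'round'
```

```bash
cat > go.py <<'E'
import sys,numpy as np
from scipy.spatial.transform import Rotation as Ro
from plant import *
def go(x,y,z,yaw=180):
    o=get_obs();R=Ro.from_euler("xyz",o["orientation"],degrees=True)
    T=Ro.from_euler("xyz",[180,0,yaw],degrees=True)
    d=R.inv().apply(np.array([x,y,z])-o["tool_pos"])/.2
    print("t",o["clock"],o["tool_pos"].round(4),"shift",d.round(3),"turn",(( R.inv()*T).as_rotvec()/(2*np.pi)).round(4))
if __name__=="__main__": go(*map(float,sys.argv[1:]))
E
python3 - <<'E'
from m import *
from scipy.optimize import least_squares
s=dict(np.load("top0.npz"));P=cloud(s);sd=dict(np.load("side0.npz"));Q=cloud(sd)
for n,a,r,H in[("third",(.546,.350),.0155,.043),("second",(.394,.243),.0195,.048),("largest",(.43,.145),.024,.054),("small",(.457,-.003),.012,.038)]:
    p=Q.reshape(-1,3);p=p[(np.hypot(*(p[:,:2]-a).T)<r+.012)&(p[:,2]>.008)&(p[:,2]<H-.006)]
    f=least_squares(lambda c:np.hypot(*(p[:,:2]-c).T)-r,a,loss="soft_l1",f_scale=.002)
    print(n,len(p),f.x.round(4),np.std(f.fun).round(4))
g=cv2.cvtColor(s["color"],cv2.COLOR_RGB2GRAY)
roi=g[122:190,215:358];_,b=cv2.threshold(cv2.resize(roi,None,fx=4,fy=4,interpolation=cv2.INTER_CUBIC),0,255,cv2.THRESH_OTSU)
cs,_=cv2.findContours(b,cv2.RETR_LIST,cv2.CHAIN_APPROX_NONE)
for c in cs:
    if 1500<cv2.contourArea(c)<15000:
        (x,y),(w,h),_=cv2.fitEllipse(c);u,v=(x+.5)/4-.5+215,(y+.5)/4-.5+122
        k=atz(s,u,v,.009);print("well",round(u,1),round(v,1),k.round(4),"diam",round((w+h)/8*.905/359,4))
E
python3 go.py .457 -.003 .2
```

```text
third 135 [0.5473 0.3526] 0.0012
second 209 [0.3935 0.2453] 0.0011
largest 263 [0.4304 0.1447] 0.0013
small 67 [ 0.4573 -0.0025] 0.0015
well 239.7 158.7 [0.6175 0.097  0.009 ] diam 0.0419
well 269.8 156.1 [0.6221 0.0199 0.009 ] diam 0.0484
well 299.9 153.7 [ 0.6265 -0.0577  0.009 ] diam 0.0642
well 329.9 151.2 [ 0.6311 -0.1354  0.009 ] diam 0.0552
t 0.1 [ 0.2551 -0.6245  0.2137] shift [2.495 2.11  0.072] turn [ 1.000e-04 -2.000e-04 -1.883e-01]
```

```bash
python3 -m handwheel --help | head -20
```

```text
invalid input: not JSON, or not a number
```

```bash
H="python3 -m handwheel"
$H '[[[0.15,0.126,0],[0,0,0]],[[0.3,0.25,0],[0,0,0]],[[0.45,0.38,0],[0,0,0]],[[0.6,0.5,0],[0,0,0]],[[0.75,0.63,0],[0,0,0]]]' -1
$H '[[[0.15,0.126,0],[0,0,0]],[[0.3,0.25,0],[0,0,0]],[[0.45,0.38,0],[0,0,0]],[[0.6,0.5,0],[0,0,0]],[[0.75,0.63,0],[0,0,0]]]'
$H '[[[0.15,0.126,0],[0,0,-0.019]],[[0.3,0.25,0],[0,0,-0.038]],[[0.45,0.38,0],[0,0,-0.057]],[[0.6,0.5,0],[0,0,-0.076]],[[0.75,0.63,0],[0,0,-0.095]]]'
python3 go.py .4575 -.003 .15
```

```text
clock: 0.52
tool_pos: [0.3149, -0.4366, 0.214]
orientation: [-180.0, -0.0, 112.2]
force: [0.8, 0.2, 0.2]
opening: 0.0876
clock: 0.93
tool_pos: [0.3748, -0.2501, 0.2145]
orientation: [180.0, -0.0, 112.2]
force: [1.8, -0.1, -0.1]
opening: 0.0874
clock: 1.35
tool_pos: [0.4347, -0.0634, 0.2147]
orientation: [180.0, 0.0, 146.8]
force: [1.4, -0.9, -0.0]
opening: 0.0878
t 1.35 [ 0.4347 -0.0634  0.2147] shift [0.07  0.315 0.324] turn [ 0.0001  0.     -0.0923]
```

```bash
H="python3 -m handwheel"
$H '[[[0.02,0.08,0.08],[0,0,-0.019]],[[0.04,0.16,0.16],[0,0,-0.038]],[[0.06,0.24,0.24],[0,0,-0.057]],[[0.07,0.315,0.324],[0,0,-0.076]],[[0.07,0.315,0.324],[0,0,-0.0923]]]'
$H '[[[0,0,0],[0,0,0]],[[0,0,0],[0,0,0]]]'
python3 - <<'E'
from plant import *
import cv2
a=snapshot("top")["color"][170:280,230:330];b=snapshot("side")["color"][130:240,240:340]
cv2.imwrite("pics/a1.png",cv2.resize(cv2.hconcat([a,b]),None,fx=4,fy=4)[:,:,::-1])
E
python3 go.py .4575 -.003 .025
```

```text
clock: 1.77
tool_pos: [0.4572, -0.0036, 0.1467]
orientation: [-180.0, -0.2, -179.9]
force: [-0.3, -0.3, -0.6]
opening: 0.0875
clock: 1.93
tool_pos: [0.458, -0.0051, 0.1496]
orientation: [-180.0, -0.0, 179.5]
force: [-0.7, -0.3, 0.4]
opening: 0.0875
t 2.0333 [ 0.4582 -0.0053  0.1501] shift [0.004 0.011 0.626] turn [ 0.      0.0001 -0.0015]
```

View pics/a1.png

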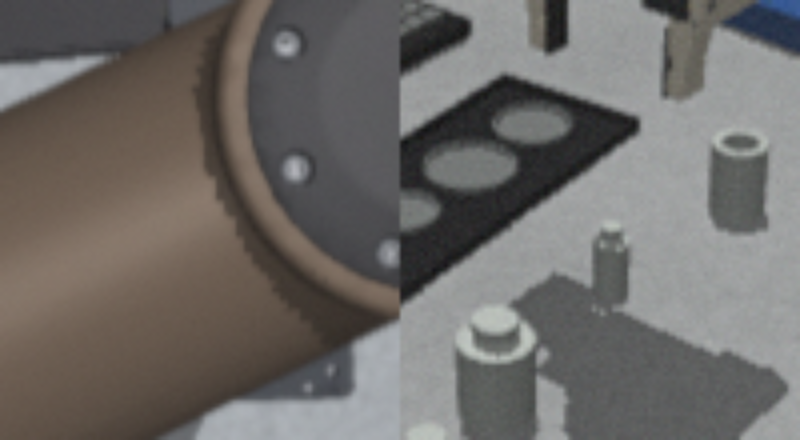

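The left half is covered by the arm. In the right half the smallest weight (610,265) stands between the open fingers (545,25 and 685,70), so I'm descending.

```bash
H="python3 -m handwheel"
$H '[[[0.004,0.011,0.14],[0,0,-0.0015]],[[0.004,0.011,0.3],[0,0,-0.0015]],[[0.004,0.011,0.45],[0,0,-0.0015]],[[0.004,0.011,0.57],[0,0,-0.0015]],[[0.004,0.011,0.626],[0,0,-0.0015]]]'
$H '[[[0,0,0],[0,0,0]],[[0,0,0],[0,0,0]],[[0,0,0],[0,0,0]],[[0,0,0],[0,0,0]],[[0,0,0],[0,0,0]]]' 1
$H '[[[0,0,0],[0,0,0]],[[0,0,0],[0,0,0]],[[0,0,0],[0,0,0]],[[0,0,0],[0,0,0]],[[0,0,0],[0,0,0]]]'
python3 go.py .6175 .097 .15
```

```text
clock: 2.45
tool_pos: [0.4559, -0.0039, 0.0224]
orientation: [-180.0, -0.1, 180.0]
force: [-0.4, 0.1, -0.3]
opening: 0.0878
clock: 2.87
tool_pos: [0.4582, -0.0026, 0.0257]
orientation: [179.9, 0.1, -179.8]
force: [0.2, 0.8, 0.4]
opening: 0.0596
clock: 3.28
tool_pos: [0.4574, -0.0029, 0.0246]
orientation: [180.0, 0.0, -179.8]
force: [-0.2, 0.0, -0.7]
opening: 0.0266
t 3.2833 [ 0.4574 -0.0029  0.0246] shift [-0.802  0.497 -0.627] turn [0.     0.     0.0005]
```

```bash
H="python3 -m handwheel"
$H '[[[0,0,0],[0,0,0]],[[0,0,0],[0,0,0]],[[0,0,0],[0,0,0]],[[0,0,0],[0,0,0]],[[0,0,0],[0,0,0]]]'
$H '[[[0,0,-0.06],[0,0,0]],[[0,0,-0.16],[0,0,0]],[[0,0,-0.28],[0,0,0]],[[0,0,-0.4],[0,0,0]],[[0,0,-0.5],[0,0,0]]]'
$H '[[[-0.08,0.05,-0.05],[0,0,0]],[[-0.18,0.11,-0.1],[0,0,0]],[[-0.28,0.17,-0.12],[0,0,0]],[[-0.38,0.23,-0.12],[0,0,0]],[[-0.46,0.28,-0.12],[0,0,0]]]'
$H '[[[-0.08,0.05,0],[0,0,0]],[[-0.18,0.11,0],[0,0,0]],[[-0.27,0.17,0],[0,0,0]],[[-0.34,0.217,0],[0,0,0]],[[-0.34,0.217,0],[0,0,0]]]'
$H '[[[0,0,0],[0,0,0]],[[0,0,0],[0,0,0]],[[0,0,0],[0,0,0]]]'
python3 - <<'E'
from plant import *
import cv2
b=snapshot("side")["color"][100:260,150:340]
cv2.imwrite("pics/b1.png",cv2.resize(b,None,fx=3,fy=3)[:,:,::-1])
E
python3 go.py .6175 .097 .0315
```

```text
clock: 3.7
tool_pos: [0.4579, -0.0028, 0.0252]
orientation: [180.0, 0.1, -179.8]
force: [-1.7, 0.5, 8.6]
opening: 0.0175
clock: 4.12
tool_pos: [0.4573, -0.0029, 0.1259]
orientation: [180.0, 0.0, -179.8]
force: [0.2, 0.6, -1.1]
opening: 0.0127
clock: 4.53
tool_pos: [0.5505, 0.0542, 0.1487]
orientation: [180.0, 0.0, -179.8]
force: [0.4, 0.4, -0.7]
opening: 0.0127
clock: 4.95
tool_pos: [0.6191, 0.0985, 0.1473]
orientation: [-180.0, -0.0, -179.8]
force: [-0.1, -0.7, -1.7]
opening: 0.0127
clock: 5.2
tool_pos: [0.6163, 0.0966, 0.1484]
orientation: [-180.0, -0.0, -179.8]
force: [-0.2, -0.1, -2.2]
opening: 0.0125
t 5.25 [0.6164 0.0966 0.1486] shift [-0.006  0.002  0.586] turn [ 0.     -0.      0.0005]
```

View pics/b1.png

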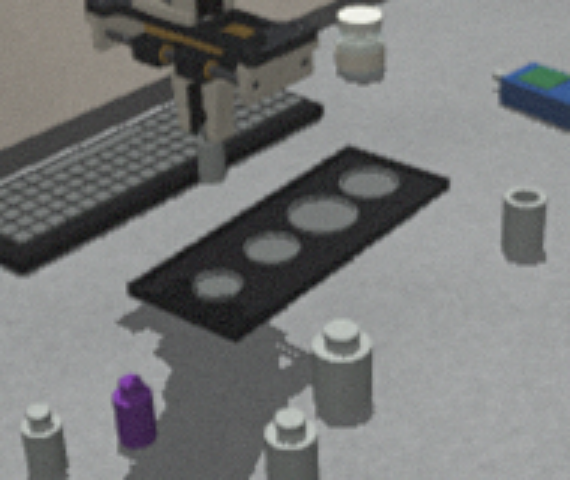

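```bash
python3 - <<'E'
from plant import *
from m import *
s=snapshot("side");P=cloud(s)
for v in range(128,164,2):
    print(v,*[tuple((1000*P[v,u]).round().astype(int)) for u in (216,219,221,224)])
cv2.imwrite("pics/b2.png",cv2.resize(s["color"][110:180,180:260],None,fx=8,fy=8,interpolation=cv2.INTER_CUBIC)[:,:,::-1])
E
```

```text
128 (np.int64(624), np.int64(96), np.int64(202)) (np.int64(597), np.int64(111), np.int64(215)) (np.int64(592), np.int64(109), np.int64(216)) (np.int64(586), np.int64(104), np.int64(216))
130 (np.int64(622), np.int64(98), np.int64(198)) (np.int64(599), np.int64(109), np.int64(208)) (np.int64(592), np.int64(109), np.int64(211)) (np.int64(586), np.int64(105), np.int64(211))
132 (np.int64(621), np.int64(100), np.int64(193)) (np.int64(599), np.int64(109), np.int64(203)) (np.int64(591), np.int64(110), np.int64(206)) (np.int64(591), np.int64(100), np.int64(202))
134 (np.int64(624), np.int64(97), np.int64(186)) (np.int64(599), np.int64(111), np.int64(198)) (np.int64(592), np.int64(110), np.int64(200)) (np.int64(591), np.int64(101), np.int64(197))
136 (np.int64(624), np.int64(98), np.int64(181)) (np.int64(599), np.int64(110), np.int64(193)) (np.int64(590), np.int64(112), np.int64(196)) (np.int64(592), np.int64(101), np.int64(191))
138 (np.int64(623), np.int64(100), np.int64(176)) (np.int64(601), np.int64(109), np.int64(186)) (np.int64(595), np.int64(109), np.int64(188)) (np.int64(593), np.int
[... 1562 characters left out ...]
4(131)) (np.int64(611), np.int64(105), np.int64(131)) (np.int64(605), np.int64(104), np.int64(133)) (np.int64(604), np.int64(94), np.int64(129))
158 (np.int64(619), np.int64(108), np.int64(124)) (np.int64(609), np.int64(107), np.int64(127)) (np.int64(606), np.int64(103), np.int64(126)) (np.int64(603), np.int64(95), np.int64(124))
160 (np.int64(622), np.int64(106), np.int64(116)) (np.int64(610), np.int64(107), np.int64(121)) (np.int64(604), np.int64(105), np.int64(122)) (np.int64(606), np.int64(93), np.int64(116))
162 (np.int64(772), np.int64(-28), np.int64(0)) (np.int64(766), np.int64(-35), np.int64(-1)) (np.int64(762), np.int64(-40), np.int64(-1)) (np.int64(752), np.int64(-44), np.int64(0))
```

View pics/b2.png

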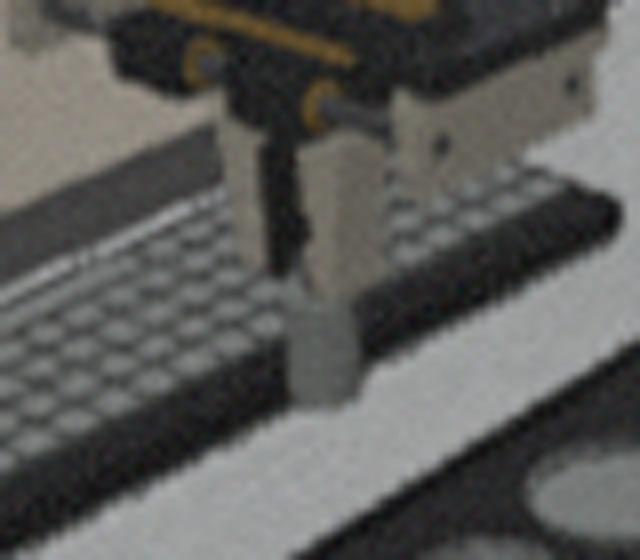

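The smallest weight hangs upright from its knob, its bottom at about z 0.115. The depth puts the fingertips near z 0.157, about 22 mm higher than the TCP reading implies, which explains why the fingers closed around the knob. The hold is stable, so I'll lower it carefully, then measure the fingertip offset before the next grasp.

```bash
H="python3 -m handwheel"
$H '[[[-0.006,0.002,0.1],[0,0,0]],[[-0.006,0.002,0.22],[0,0,0]],[[-0.006,0.002,0.33],[0,0,0]],[[-0.006,0.002,0.42],[0,0,0]],[[-0.006,0.002,0.47],[0,0,0]]]'
$H '[[[0,0,0],[0,0,0]],[[0,0,0],[0,0,0]],[[0,0,0],[0,0,0]]]'
python3 - <<'E'
from plant import *
from m import *
s=snapshot("side");P=cloud(s);print(get_obs()["tool_pos"],get_obs()["force"])
m=(P[...,2]>.012)&(np.hypot(P[...,0]-.6175,P[...,1]-.097)<.016)&(P[...,2]<.07)
p=P[m];print(len(p),p[:,2].min(),p[p[:,2]<.035][:,:2].mean(0))
v,u=np.where(m);print(u.min(),u.max(),v.min(),v.max())
cv2.imwrite("pics/b3.png",cv2.resize(s["color"][140:220,180:280],None,fx=8,fy=7,interpolation=cv2.INTER_CUBIC)[:,:,::-1])
E
```

```text
clock: 5.72
tool_pos: [0.6168, 0.0967, 0.0526]
orientation: [-180.0, -0.1, -179.8]
force: [-0.0, 0.1, -1.1]
opening: 0.0127
clock: 5.97
tool_pos: [0.6192, 0.0977, 0.056]
orientation: [180.0, 0.1, -179.8]
force: [-0.3, 0.6, -0.6]
opening: 0.0127
[0.6192307  0.09777278 0.05611705] [ 0.05014774  1.38541649 -0.58274576]
115 0.023332569343051224 [0.61199112 0.10409471]
216 226 175 191
```

View pics/b3.png

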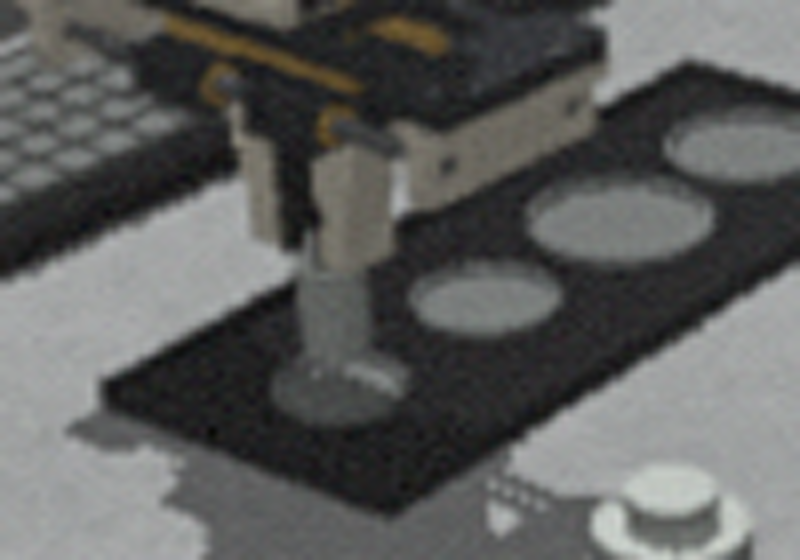

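The smallest weight hangs upright just above its well (well centre about 340,390), with its bottom near z 0.023. I'm lowering it in small steps and watching the force.

```bash
H="python3 -m handwheel"
$H '[[[0,0,0.02],[0,0,0]],[[0,0,0.04],[0,0,0]],[[0,0,0.05],[0,0,0]],[[0,0,0.06],[0,0,0]],[[0,0,0.06],[0,0,0]]]'
for i in 1 2 3; do $H '[[[0,0,0.005],[0,0,0]],[[0,0,0.01],[0,0,0]],[[0,0,0.01],[0,0,0]],[[0,0,0.01],[0,0,0]]]' | egrep 'pos|force|open'; done
```

```text
clock: 6.43
tool_pos: [0.618, 0.0973, 0.042]
orientation: [-180.0, -0.0, -179.8]
force: [0.3, -0.7, -1.7]
opening: 0.0128
tool_pos: [0.6183, 0.0974, 0.0405]
force: [-0.4, 0.1, -1.5]
opening: 0.0121
tool_pos: [0.6182, 0.0974, 0.0385]
force: [-0.3, 0.1, -1.4]
opening: 0.0125
tool_pos: [0.6186, 0.0974, 0.0371]
force: [-0.6, -0.3, 3.1]
opening: 0.0126
```

Contact made (+4.5 N). Releasing and lifting straight up.

```bash
H="python3 -m handwheel"
$H '[[[0,0,0],[0,0,0]],[[0,0,0],[0,0,0]],[[0,0,0],[0,0,0]],[[0,0,0],[0,0,0]],[[0,0,0],[0,0,0]]]' -1
$H '[[[0,0,0],[0,0,0]],[[0,0,0],[0,0,0]],[[0,0,0],[0,0,0]],[[0,0,0],[0,0,0]],[[0,0,-0.05],[0,0,0]]]'
$H '[[[0,0,-0.1],[0,0,0]],[[0,0,-0.25],[0,0,0]],[[0,0,-0.4],[0,0,0]],[[0,0,-0.5],[0,0,0]],[[0,0,-0.5],[0,0,0]]]'
$H '[[[0,0,0],[0,0,0]],[[0,0,0],[0,0,0]],[[0,0,0],[0,0,0]]]'
python3 - <<'E'
from plant import *
from m import *
s=snapshot("side");P=cloud(s);o=get_obs()["tool_pos"];print(o)
# fingers: points near gripper
for lo,hi in((-.08,-.03),(.03,.08)):
    m=(P[...,0]-o[0]>lo)&(P[...,0]-o[0]<hi)&(abs(P[...,1]-o[1])<.014)&(P[...,2]>.08)&(P[...,2]<.3)
    p=P[m];print(lo,len(p),np.percentile(p[:,2],[0,2,5,50]).round(4),p[:,:2].mean(0))
m=(P[...,2]>.012)&(np.hypot(P[...,0]-.6175,P[...,1]-.097)<.02)&(P[...,2]<.07)
p=P[m];print(len(p),p[:,2].max(),p[:,:2].mean(0))
cv2.imwrite("pics/b4.png",cv2.resize(s["color"][90:220,150:310],None,fx=5,fy=4.6,interpolation=cv2.INTER_CUBIC)[:,:,::-1])
E
```

```text
clock: 7.85
tool_pos: [0.6182, 0.0974, 0.0364]
orientation: [-180.0, -0.0, -179.8]
force: [-0.4, 0.1, 0.2]
opening: 0.0404
clock: 8.27
tool_pos: [0.6169, 0.097, 0.045]
orientation: [-179.9, -0.2, -179.8]
force: [-0.9, 0.5, -0.4]
opening: 0.0736
clock: 8.68
tool_pos: [0.6211, 0.0982, 0.1529]
orientation: [179.9, 0.5, -179.8]
force: [0.2, 0.3, 1.2]
opening: 0.0875
clock: 8.93
tool_pos: [0.6175, 0.0972, 0.1457]
orientation: [-180.0, -0.1, -179.8]
force: [-0.2, 0.5, -0.8]
opening: 0.0877
[0.61757104 0.09714207 0.14550793]
-0.08 196 [0.1557 0.1591 0.1612 0.1871] [0.55782916 0.1025113 ]
0.03 232 [0.1567 0.1593 0.1618 0.1932] [0.66650242 0.10316962]
129 0.05539118555374739 [0.61236158 0.10252261]
```

View pics/b4.png

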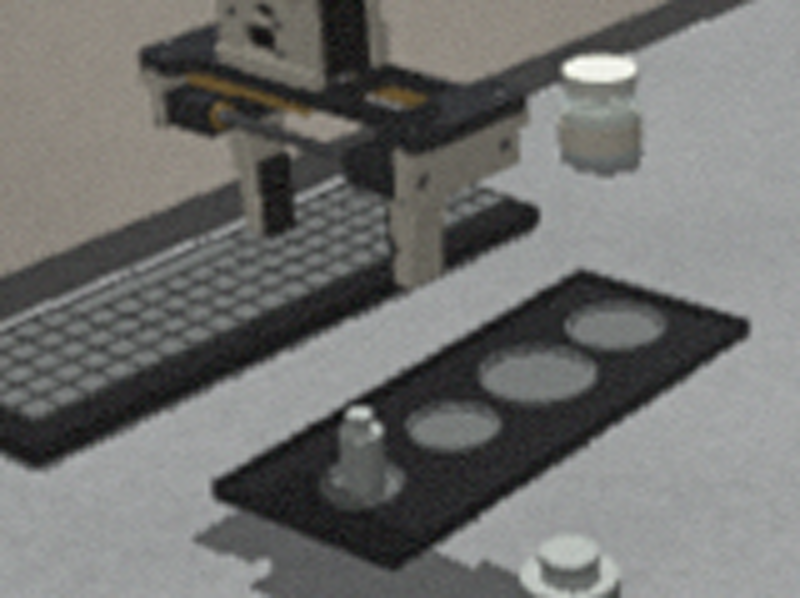

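The smallest weight stands in its well (360,460), knob top at z 0.055. The fingertips measure about z 0.157 with the TCP reading 0.1455, so the tips sit about 11 mm above the reported TCP instead of 14 mm below. I'll correct for that, going to the third weight next.

```bash
H="python3 -m handwheel"
$H '[[[0.05,0.17,0],[0,0,0]],[[0.1,0.34,0],[0,0,0]],[[0.15,0.51,0],[0,0,0]],[[0.2,0.68,0],[0,0,0]],[[0.25,0.85,0],[0,0,0]]]'
$H '[[[0.05,0.15,0.05],[0,0,0]],[[0.1,0.3,0.1],[0,0,0]],[[0.1,0.425,0.2],[0,0,0]],[[0.1,0.425,0.225],[0,0,0]],[[0.1,0.425,0.225],[0,0,0]]]'
python3 go.py .547 .352 .10
```

```text
clock: 9.4
tool_pos: [0.5667, 0.2683, 0.1456]
orientation: [-179.9, -0.1, -179.8]
force: [0.7, 0.6, 0.3]
opening: 0.088
clock: 9.82
tool_pos: [0.5456, 0.3524, 0.0982]
orientation: [-179.8, -0.2, -179.7]
force: [-0.2, -1.2, -0.2]
opening: 0.0881
t 9.8167 [0.5456 0.3524 0.0982] shift [-0.007 -0.002 -0.009] turn [-0.0006 -0.0006  0.0008]
```

```bash
H="python3 -m handwheel"
$H '[[[0,0,0.1],[0,0,0]],[[0,0,0.22],[0,0,0]],[[0,0,0.33],[0,0,0]],[[0,0,0.375],[0,0,0]],[[0,0,0.375],[0,0,0]]]'
$H '[[[0,0,0],[0,0,0]],[[0,0,0],[0,0,0]],[[0,0,0],[0,0,0]]]'
python3 - <<'E'
from plant import *
from m import *
s=snapshot("side");P=cloud(s);o=get_obs()["tool_pos"];print(o)
for lo,hi in((-.075,-.04),(.03,.075)):
    m=(P[...,0]-o[0]>lo)&(P[...,0]-o[0]<hi)&(abs(P[...,1]-o[1])<.014)&(P[...,2]>.01)&(P[...,2]<.3)
    p=P[m];print(lo,len(p),np.percentile(p[:,2],[0,2,5,50]).round(4),p[:,:2].mean(0))
cv2.imwrite("pics/b5.png",cv2.resize(s["color"][180:300,100:220],None,fx=5,fy=5,interpolation=cv2.INTER_CUBIC)[:,:,::-1])
E
```

```text
clock: 10.23
tool_pos: [0.5465, 0.3501, 0.0243]
orientation: [-179.8, -0.2, -179.9]
force: [-0.2, -1.0, 0.2]
opening: 0.0878
clock: 10.48
tool_pos: [0.5483, 0.3528, 0.0283]
orientation: [179.9, 0.1, -179.8]
force: [0.1, 0.3, 0.1]
opening: 0.0876
[0.54817186 0.3527661  0.02815496]
-0.075 565 [0.0399 0.0448 0.0492 0.2492] [0.49754712 0.35454996]
0.03 203 [0.0378 0.0412 0.0423 0.0675] [0.59552709 0.35930673]
```

View pics/b5.png

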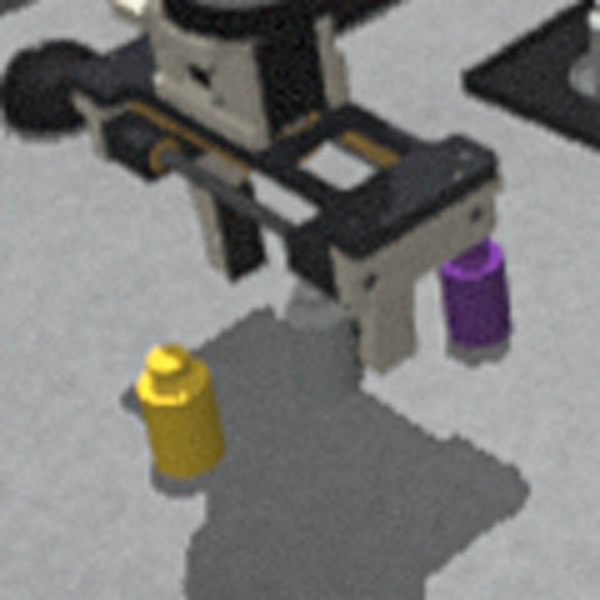

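The third weight (320,340) is between the fingers, clear of yellow (180,430) and purple (475,300). The fingertips are at z 0.039 with a reading of 0.028, so the offset holds. Lowering 27 mm more and closing.

```bash
H="python3 -m handwheel"
$H '[[[0,0,0.05],[0,0,0]],[[0,0,0.1],[0,0,0]],[[0,0,0.13],[0,0,0]],[[0,0,0.135],[0,0,0]],[[0,0,0.135],[0,0,0]]]'
$H '[[[0,0,0],[0,0,0]],[[0,0,0],[0,0,0]],[[0,0,0],[0,0,0]],[[0,0,0],[0,0,0]],[[0,0,0],[0,0,0]]]' 1
for i in 1 2; do $H '[[[0,0,0],[0,0,0]],[[0,0,0],[0,0,0]],[[0,0,0],[0,0,0]],[[0,0,0],[0,0,0]],[[0,0,0],[0,0,0]]]'; done
python3 go.py .6221 .0199 .13
```

```text
clock: 10.95
tool_pos: [0.5469, 0.3516, -0.0016]
orientation: [-179.9, -0.1, -179.8]
force: [0.2, -0.4, 0.9]
opening: 0.0877
clock: 11.37
tool_pos: [0.5475, 0.3523, -0.0001]
orientation: [180.0, 0.0, -179.8]
force: [-0.5, -0.3, -0.7]
opening: 0.0599
clock: 11.78
tool_pos: [0.5473, 0.3522, -0.0004]
orientation: [-180.0, -0.0, -179.8]
force: [-0.9, 0.5, 0.8]
opening: 0.0304
clock: 12.2
tool_pos: [0.5474, 0.3522, -0.0004]
orientation: [-180.0, -0.0, -179.8]
force: [-0.9, 1.0, 1.3]
opening: 0.0302
t 12.2 [ 5.474e-01  3.522e-01 -4.000e-04] shift [-0.368 -1.663 -0.652] turn [-0.     -0.      0.0005]
```

```bash
H="python3 -m handwheel"
$H '[[[0,0,-0.06],[0,0,0]],[[0,0,-0.18],[0,0,0]],[[0,0,-0.32],[0,0,0]],[[0,0,-0.46],[0,0,0]],[[0,0,-0.58],[0,0,0]]]'
$H '[[[-0.02,-0.08,-0.02],[0,0,0]],[[-0.05,-0.22,-0.02],[0,0,0]],[[-0.09,-0.38,-0.02],[0,0,0]],[[-0.12,-0.54,-0.02],[0,0,0]],[[-0.15,-0.7,-0.02],[0,0,0]]]'
$H '[[[-0.04,-0.16,0],[0,0,0]],[[-0.08,-0.32,0],[0,0,0]],[[-0.12,-0.48,0],[0,0,0]],[[-0.16,-0.64,0],[0,0,0]],[[-0.18,-0.76,0],[0,0,0]]]'
$H '[[[-0.02,-0.1,0],[0,0,0]],[[-0.038,-0.17,0],[0,0,0]],[[-0.038,-0.203,0],[0,0,0]],[[-0.038,-0.203,0],[0,0,0]],[[-0.038,-0.203,0],[0,0,0]]]'
python3 go.py .6221 .0199 .0065
```

```text
clock: 12.62
tool_pos: [0.5475, 0.3521, 0.1179]
orientation: [180.0, 0.0, -179.8]
force: [0.5, 0.5, -3.3]
opening: 0.0303
clock: 13.03
tool_pos: [0.5774, 0.2104, 0.1195]
orientation: [-180.0, -0.0, -179.8]
force: [0.5, -0.4, -3.7]
opening: 0.0301
clock: 13.45
tool_pos: [0.6143, 0.0575, 0.1195]
orientation: [-180.0, -0.0, -179.9]
force: [0.4, 0.1, -3.3]
opening: 0.0303
clock: 13.87
tool_pos: [0.6219, 0.02, 0.1194]
orientation: [180.0, -0.0, -179.8]
force: [-0.2, -0.0, -3.5]
opening: 0.0304
t 13.8667 [0.6219 0.02   0.1194] shift [-0.001 -0.     0.565] turn [ 0.     -0.0001  0.0004]
```

```bash
H="python3 -m handwheel"
$H '[[[0,0,0.1],[0,0,0]],[[0,0,0.22],[0,0,0]],[[0,0,0.34],[0,0,0]],[[0,0,0.44],[0,0,0]],[[0,0,0.5],[0,0,0]]]'
$H '[[[0,0,0.02],[0,0,0]],[[0,0,0.035],[0,0,0]],[[0,0,0.045],[0,0,0]],[[0,0,0.055],[0,0,0]],[[0,0,0.055],[0,0,0]]]'
$H '[[[0,0,0.005],[0,0,0]],[[0,0,0.01],[0,0,0]],[[0,0,0.01],[0,0,0]],[[0,0,0.01],[0,0,0]]]'
```

```text
clock: 14.28
tool_pos: [0.6207, 0.0209, 0.0173]
orientation: [-180.0, -0.2, -179.7]
force: [-0.4, -0.4, -4.0]
opening: 0.0301
clock: 14.7
tool_pos: [0.6226, 0.0201, 0.0092]
orientation: [180.0, 0.1, -179.8]
force: [0.2, -0.5, -3.4]
opening: 0.0301
clock: 15.03
tool_pos: [0.6222, 0.0198, 0.0068]
orientation: [180.0, 0.0, -179.8]
force: [-0.6, 0.4, -3.3]
opening: 0.0303
```

```bash
H="python3 -m handwheel"
$H '[[[0,0,0.003],[0,0,0]],[[0,0,0.005],[0,0,0]],[[0,0,0.005],[0,0,0]],[[0,0,0.005],[0,0,0]]]' | egrep 'pos|force'
$H '[[[0,0,0.003],[0,0,0]],[[0,0,0.005],[0,0,0]],[[0,0,0.005],[0,0,0]],[[0,0,0.005],[0,0,0]]]'| egrep 'pos|force'
```

```text
tool_pos: [0.6222, 0.0198, 0.0056]
force: [0.1, 0.2, -2.3]
tool_pos: [0.6222, 0.0198, 0.0055]
force: [-4.3, 0.5, 7.2]
```

```bash
H="python3 -m handwheel"
$H '[[[0,0,0],[0,0,0]],[[0,0,0],[0,0,0]],[[0,0,0],[0,0,0]],[[0,0,0],[0,0,0]],[[0,0,0],[0,0,0]]]' -0.2
$H '[[[0,0,-0.1],[0,0,0]],[[0,0,-0.25],[0,0,0]],[[0,0,-0.4],[0,0,0]],[[0,0,-0.55],[0,0,0]],[[0,0,-0.6],[0,0,0]]]'
$H '[[[0.12,0.12,0],[0,0,0]],[[0.25,0.25,0],[0,0,0]],[[0.38,0.38,0],[0,0,0]],[[0.51,0.51,0],[0,0,0]],[[0.64,0.64,0],[0,0,0]]]' -1
$H '[[[0.12,0.12,0],[0,0,0]],[[0.25,0.25,0],[0,0,0]],[[0.38,0.38,0],[0,0,0]],[[0.5,0.48,0],[0,0,0]],[[0.5,0.48,0],[0,0,0]]]'
python3 - <<'E'
from plant import *
from m import *
s=snapshot("side");P=cloud(s)
cv2.imwrite("pics/b6.png",cv2.resize(s["color"][120:300,100:340],None,fx=3,fy=3,interpolation=cv2.INTER_CUBIC)[:,:,::-1])
for n,a,h in(("small",(.6175,.097),.02),("third",(.6221,.0199),.024)):
    p=P[(P[...,2]>.014)&(P[...,2]<.09)&(np.hypot(P[...,0]-a[0],P[...,1]-a[1])<h)];print(n,len(p),p[:,2].max(),p[:,:2].mean(0))
E
python3 go.py .394 .2447 .0
```

```text
clock: 16.12
tool_pos: [0.6222, 0.0199, 0.0045]
orientation: [180.0, 0.0, -179.8]
force: [-0.2, -0.3, -0.3]
opening: 0.0514
clock: 16.53
tool_pos: [0.6245, 0.0202, 0.1295]
orientation: [179.9, 0.4, -179.8]
force: [1.0, 0.5, 0.8]
opening: 0.0528
clock: 16.95
tool_pos: [0.4924, 0.1481, 0.1244]
orientation: [180.0, 0.0, -179.8]
force: [0.3, 1.2, -0.1]
opening: 0.0802
clock: 17.37
tool_pos: [0.3906, 0.2457, 0.1248]
orientation: [179.9, 0.0, -179.6]
force: [-0.5, -0.4, 0.3]
opening: 0.0877
small 10 0.036881543188045686 [0.62050608 0.10878412]
third 39 0.030778519266986926 [0.61462612 0.03068988]
t 17.4167 [0.3918 0.2448 0.1248] shift [-0.011 -0.001  0.624] turn [0.0001 0.0001 0.0012]
```

View pics/b6.png

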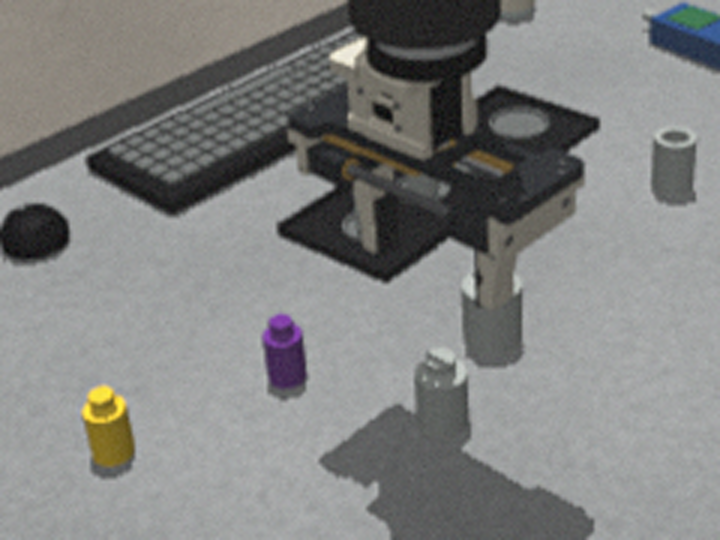

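The hand hangs over the second weight (440,395), and yellow and purple are untouched. The gripper blocks the view of the tray. Descending and gripping.

```bash
H="python3 -m handwheel"
$H '[[[0,0,0.12],[0,0,0]],[[0,0,0.28],[0,0,0]],[[0,0,0.42],[0,0,0]],[[0,0,0.55],[0,0,0]],[[0,0,0.62],[0,0,0]]]'
$H '[[[0,0,0],[0,0,0]],[[0,0,0],[0,0,0]],[[0,0,0],[0,0,0]],[[0,0,0],[0,0,0]],[[0,0,0],[0,0,0]]]' 1
for i in 1 2; do $H '[[[0,0,0],[0,0,0]],[[0,0,0],[0,0,0]],[[0,0,0],[0,0,0]],[[0,0,0],[0,0,0]],[[0,0,0],[0,0,0]]]'; done
python3 go.py .6311 -.1354 .12
```

```text
clock: 17.83
tool_pos: [0.3929, 0.2413, -0.0021]
orientation: [-179.9, -0.1, -179.9]
force: [-0.5, -0.1, -1.1]
opening: 0.0877
clock: 18.25
tool_pos: [0.394, 0.2437, 0.0017]
orientation: [179.9, 0.1, -179.8]
force: [0.2, -0.3, -0.3]
opening: 0.06
clock: 18.67
tool_pos: [0.3934, 0.2433, 0.0009]
orientation: [180.0, 0.0, -179.8]
force: [-3.1, 0.6, 6.2]
opening: 0.0388
clock: 19.08
tool_pos: [0.3934, 0.2433, 0.0009]
orientation: [180.0, 0.0, -179.8]
force: [-2.8, -1.1, 7.2]
opening: 0.0383
t 19.0833 [0.3934 0.2433 0.0009] shift [-1.182 -1.897 -0.595] turn [0.     0.     0.0006]
```

```bash
H="python3 -m handwheel"
$H '[[[0,0,-0.06],[0,0,0]],[[0,0,-0.18],[0,0,0]],[[0,0,-0.32],[0,0,0]],[[0,0,-0.46],[0,0,0]],[[0,0,-0.58],[0,0,0]]]'
$H '[[[-0.04,-0.06,-0.015],[0,0,0]],[[-0.12,-0.18,-0.015],[0,0,0]],[[-0.21,-0.32,-0.015],[0,0,0]],[[-0.3,-0.47,-0.015],[0,0,0]],[[-0.39,-0.62,-0.015],[0,0,0]]]'
$H '[[[-0.09,-0.15,0],[0,0,0]],[[-0.18,-0.3,0],[0,0,0]],[[-0.27,-0.45,0],[0,0,0]],[[-0.36,-0.6,0],[0,0,0]],[[-0.45,-0.73,0],[0,0,0]]]'
$H '[[[-0.09,-0.14,0],[0,0,0]],[[-0.18,-0.29,0],[0,0,0]],[[-0.26,-0.42,0],[0,0,0]],[[-0.32,-0.51,0],[0,0,0]],[[-0.341,-0.545,0],[0,0,0]]]'
$H '[[[0,0,0],[0,0,0]],[[0,0,0],[0,0,0]]]'
python3 go.py .6311 -.1354 .0069
```

```text
clock: 19.5
tool_pos: [0.3929, 0.2426, 0.1177]
orientation: [-180.0, -0.0, -179.8]
force: [0.6, -0.2, -5.0]
opening: 0.0383
clock: 19.92
tool_pos: [0.4715, 0.1179, 0.119]
orientation: [-180.0, -0.1, -179.8]
force: [0.8, -0.3, -3.8]
opening: 0.0385
clock: 20.33
tool_pos: [0.5619, -0.0284, 0.1186]
orientation: [-180.0, -0.1, -179.9]
force: [0.1, 0.6, -4.7]
opening: 0.0387
clock: 20.75
tool_pos: [0.6312, -0.1378, 0.1178]
orientation: [-180.0, -0.1, -180.0]
force: [1.1, -0.1, -3.1]
opening: 0.0386
clock: 20.92
tool_pos: [0.6297, -0.1352, 0.1182]
orientation: [180.0, -0.1, -179.9]
force: [-0.1, 0.2, -3.7]
opening: 0.039
t 20.9167 [ 0.6297 -0.1352  0.1182] shift [-0.008 -0.001  0.556] turn [ 0.0001 -0.0004  0.0003]
```

```bash
H="python3 -m handwheel"
$H '[[[-0.005,0,0.1],[0,0,0]],[[-0.005,0,0.22],[0,0,0]],[[-0.005,0,0.34],[0,0,0]],[[-0.005,0,0.44],[0,0,0]],[[-0.005,0,0.49],[0,0,0]]]'
$H '[[[0,0,0.02],[0,0,0]],[[0,0,0.035],[0,0,0]],[[0,0,0.045],[0,0,0]],[[0,0,0.055],[0,0,0]],[[0,0,0.055],[0,0,0]]]'
for i in 1 2 3; do $H '[[[0,0,0.003],[0,0,0]],[[0,0,0.006],[0,0,0]],[[0,0,0.006],[0,0,0]],[[0,0,0.006],[0,0,0]]]' | egrep 'pos|force'; done
```

```text
clock: 21.33
tool_pos: [0.6293, -0.1337, 0.0188]
orientation: [180.0, -0.2, -179.8]
force: [-0.4, 0.3, -5.3]
opening: 0.0382
clock: 21.75
tool_pos: [0.6323, -0.135, 0.0113]
orientation: [180.0, 0.1, -179.8]
force: [-0.4, -0.5, -3.9]
opening: 0.0387
tool_pos: [0.6319, -0.1352, 0.0096]
force: [-0.8, -0.5, -3.7]
tool_pos: [0.6318, -0.1352, 0.0081]
force: [-0.8, 1.0, -3.8]
tool_pos: [0.6319, -0.1351, 0.007]
force: [-0.7, 0.0, -2.2]
```

```bash
H="python3 -m handwheel"
$H '[[[0,0,0.003],[0,0,0]],[[0,0,0.005],[0,0,0]],[[0,0,0.005],[0,0,0]],[[0,0,0.005],[0,0,0]]]' | egrep 'pos|force'
$H '[[[0,0,0],[0,0,0]],[[0,0,0],[0,0,0]],[[0,0,0],[0,0,0]],[[0,0,0],[0,0,0]],[[0,0,0],[0,0,0]]]' -0.4
$H '[[[0,0,-0.1],[0,0,0]],[[0,0,-0.25],[0,0,0]],[[0,0,-0.4],[0,0,0]],[[0,0,-0.55],[0,0,0]],[[0,0,-0.6],[0,0,0]]]'
$H '[[[0.1,0.14,0],[0,0,0]],[[0.2,0.28,0],[0,0,0]],[[0.3,0.42,0],[0,0,0]],[[0.4,0.56,0],[0,0,0]],[[0.5,0.7,0],[0,0,0]]]' -1
$H '[[[0.1,0.14,0],[0,0,0]],[[0.2,0.28,0],[0,0,0]],[[0.3,0.42,0],[0,0,0]],[[0.4,0.56,0],[0,0,0]],[[0.506,0.7,0],[0,0,0]]]'
$H '[[[0,0,0],[0,0,0]],[[0,0,0],[0,0,0]],[[0,0,0],[0,0,0]]]'
python3 - <<'E'
from plant import *
from m import *
s=snapshot("side");P=cloud(s)
cv2.imwrite("pics/b7.png",cv2.resize(s["color"][120:300,150:390],None,fx=3,fy=3,interpolation=cv2.INTER_CUBIC)[:,:,::-1])
E
python3 go.py .4305 .1447 .0
```

```text
tool_pos: [0.6319, -0.1352, 0.007]
force: [-3.7, 0.8, 5.3]
clock: 23.5
tool_pos: [0.632, -0.1351, 0.006]
orientation: [-180.0, 0.0, -179.8]
force: [0.0, 0.6, 0.3]
opening: 0.0602
clock: 23.92
tool_pos: [0.6343, -0.1355, 0.1311]
orientation: [-180.0, 0.4, -179.8]
force: [1.0, 0.0, 1.9]
opening: 0.0613
clock: 24.33
tool_pos: [0.5303, 0.0054, 0.1258]
orientation: [180.0, 0.0, -179.8]
force: [0.0, 1.4, 0.5]
opening: 0.0858
clock: 24.75
tool_pos: [0.4287, 0.1453, 0.126]
orientation: [180.0, 0.0, -179.8]
force: [0.9, 0.8, 0.6]
opening: 0.0876
clock: 25.0
tool_pos: [0.4298, 0.1444, 0.1261]
orientation: [180.0, 0.0, -179.7]
force: [1.1, -0.4, 0.1]
opening: 0.0873
t 25.05 [0.43   0.1439 0.126 ] shift [-0.002  0.004  0.63 ] turn [-0.      0.      0.0005]
```

View pics/b7.png

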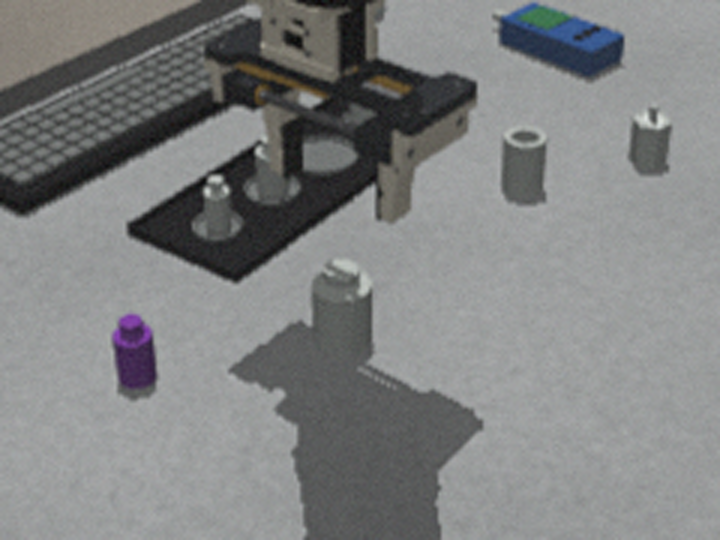

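The smallest (217,205) and third (270,175) weights stand in their wells. The largest (342,310) is below the jaws, and the sleeve (523,165) and standoff (650,140) are in place. Descending onto the largest.

```bash
H="python3 -m handwheel"
$H '[[[0,0.003,0.12],[0,0,0]],[[0,0.003,0.26],[0,0,0]],[[0,0.003,0.4],[0,0,0]],[[0,0.003,0.53],[0,0,0]],[[0,0.003,0.625],[0,0,0]]]'
$H '[[[0,0,0],[0,0,0]],[[0,0,0],[0,0,0]],[[0,0,0],[0,0,0]],[[0,0,0],[0,0,0]],[[0,0,0],[0,0,0]]]' 1
for i in 1 2; do $H '[[[0,0,0],[0,0,0]],[[0,0,0],[0,0,0]],[[0,0,0],[0,0,0]],[[0,0,0],[0,0,0]],[[0,0,0],[0,0,0]]]'; done
python3 go.py .6265 -.0577 .12
```

```text
clock: 25.47
tool_pos: [0.4297, 0.143, -0.0011]
orientation: [-179.9, -0.1, -180.0]
force: [1.2, 0.1, -0.3]
opening: 0.0876
clock: 25.88
tool_pos: [0.4306, 0.1453, 0.0022]
orientation: [179.9, 0.1, -179.8]
force: [0.2, -0.6, 0.4]
opening: 0.0598
clock: 26.3
tool_pos: [0.4301, 0.1452, 0.0018]
orientation: [180.0, 0.1, -179.8]
force: [-1.0, -1.7, 8.6]
opening: 0.0473
clock: 26.72
tool_pos: [0.4302, 0.1452, 0.0018]
orientation: [180.0, 0.1, -179.8]
force: [-0.6, -0.7, 7.3]
opening: 0.0476
t 26.7167 [0.4302 0.1452 0.0018] shift [-0.978 -1.018 -0.591] turn [0.0001 0.0002 0.0006]
```

```bash
H="python3 -m handwheel"
$H '[[[0,0,-0.04],[0,0,0]],[[0,0,-0.12],[0,0,0]],[[0,0,-0.22],[0,0,0]],[[0,0,-0.32],[0,0,0]],[[0,0,-0.4],[0,0,0]]]'
$H '[[[0,0,-0.08],[0,0,0]],[[0,0,-0.15],[0,0,0]],[[0,0,-0.19],[0,0,0]],[[-0.03,-0.03,-0.19],[0,0,0]],[[-0.1,-0.1,-0.19],[0,0,0]]]'
$H '[[[-0.08,-0.08,0],[0,0,0]],[[-0.17,-0.17,0],[0,0,0]],[[-0.26,-0.26,0],[0,0,0]],[[-0.35,-0.35,0],[0,0,0]],[[-0.44,-0.46,0],[0,0,0]]]'
$H '[[[-0.09,-0.09,0],[0,0,0]],[[-0.18,-0.18,0],[0,0,0]],[[-0.28,-0.28,0],[0,0,0]],[[-0.37,-0.38,0],[0,0,0]],[[-0.438,-0.458,0],[0,0,0]]]'
$H '[[[0,0,0],[0,0,0]],[[0,0,0],[0,0,0]],[[0,0,0],[0,0,0]]]'
python3 - <<'E'
from plant import *
from m import *
s=snapshot("side")
cv2.imwrite("pics/b8.png",cv2.resize(s["color"][70:250,150:390],None,fx=3,fy=3,interpolation=cv2.INTER_CUBIC)[:,:,::-1])
E
python3 go.py .6265 -.0577 .0078
```

```text
clock: 27.13
tool_pos: [0.4286, 0.1442, 0.0818]
orientation: [-180.0, -0.1, -179.8]
force: [0.9, 0.8, -8.8]
opening: 0.0478
clock: 27.55
tool_pos: [0.4486, 0.1251, 0.1188]
orientation: [180.0, -0.0, -179.7]
force: [-0.5, 1.0, -9.9]
opening: 0.0475
clock: 27.97
tool_pos: [0.5378, 0.0319, 0.1173]
orientation: [-180.0, -0.2, -179.8]
force: [0.8, 0.4, -9.0]
opening: 0.0473
clock: 28.38
tool_pos: [0.626, -0.0603, 0.1165]
orientation: [-180.0, -0.2, -179.9]
force: [0.7, -0.5, -8.8]
opening: 0.0473
clock: 28.63
tool_pos: [0.6244, -0.0586, 0.1169]
orientation: [-180.0, -0.2, -179.9]
force: [-1.2, 0.9, -8.3]
opening: 0.0475
t 28.6833 [ 0.6246 -0.0582  0.1175] shift [-0.011  0.002  0.548] turn [ 0.     -0.0005  0.0005]
```

View pics/b8.png

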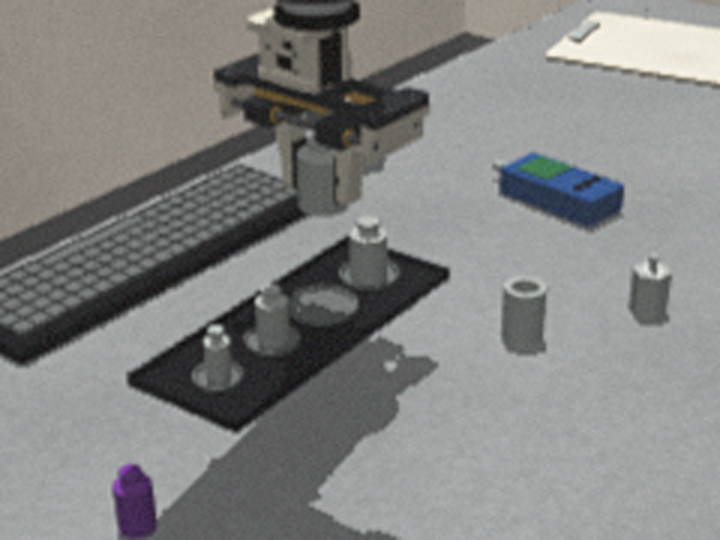

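The three placed weights stand upright in their wells at (217,360), (270,320) and (368,255). The largest (320,175) is held above the free well (325,303). Lowering it.

```bash
H="python3 -m handwheel"
$H '[[[-0.006,0.002,0.1],[0,0,0]],[[-0.006,0.002,0.22],[0,0,0]],[[-0.006,0.002,0.33],[0,0,0]],[[-0.006,0.002,0.42],[0,0,0]],[[-0.006,0.002,0.47],[0,0,0]]]'
$H '[[[0,0,0.02],[0,0,0]],[[0,0,0.035],[0,0,0]],[[0,0,0.045],[0,0,0]],[[0,0,0.055],[0,0,0]],[[0,0,0.055],[0,0,0]]]'
for i in 1 2 3; do $H '[[[0,0,0.003],[0,0,0]],[[0,0,0.006],[0,0,0]],[[0,0,0.006],[0,0,0]],[[0,0,0.006],[0,0,0]]]' | egrep 'pos|force'; done
```

```text
clock: 29.1
tool_pos: [0.625, -0.0571, 0.0225]
orientation: [-180.0, -0.2, -179.8]
force: [-1.0, -0.2, -9.0]
opening: 0.0475
clock: 29.52
tool_pos: [0.6276, -0.0576, 0.0146]
orientation: [180.0, 0.1, -179.8]
force: [0.0, -0.6, -8.5]
opening: 0.0474
tool_pos: [0.6272, -0.0578, 0.013]
force: [-0.4, 0.3, -9.0]
tool_pos: [0.6271, -0.0578, 0.0115]
force: [0.1, -0.0, -8.9]
tool_pos: [0.6271, -0.0578, 0.0103]
force: [-0.3, 0.2, -9.0]
```

```bash
H="python3 -m handwheel"
for i in 1 2 3; do $H '[[[0,0,0.002],[0,0,0]],[[0,0,0.005],[0,0,0]],[[0,0,0.005],[0,0,0]],[[0,0,0.005],[0,0,0]]]' | egrep 'pos|force'; done
```

```text
tool_pos: [0.6271, -0.0577, 0.0093]
force: [0.4, -0.8, -8.9]
tool_pos: [0.6271, -0.0578, 0.0083]
force: [-0.2, 0.1, -9.2]
tool_pos: [0.6273, -0.0578, 0.0079]
force: [-2.6, 0.3, -2.5]
```

Touching. Releasing, then lifting and backing off for the final look.

```bash
H="python3 -m handwheel"
$H '[[[0,0,0.002],[0,0,0]],[[0,0,0.002],[0,0,0]],[[0,0,0.002],[0,0,0]]]' | egrep 'pos|force'
$H '[[[0,0,0],[0,0,0]],[[0,0,0],[0,0,0]],[[0,0,0],[0,0,0]],[[0,0,0],[0,0,0]],[[0,0,0],[0,0,0]]]' -0.6
$H '[[[0,0,-0.1],[0,0,0]],[[0,0,-0.25],[0,0,0]],[[0,0,-0.45],[0,0,0]],[[0,0,-0.6],[0,0,0]],[[0,0,-0.75],[0,0,0]]]'
$H '[[[0.1,0.15,0],[0,0,0]],[[0.2,0.3,0],[0,0,0]],[[0.3,0.45,0],[0,0,0]],[[0.4,0.6,0],[0,0,0]],[[0.5,0.75,0],[0,0,0]]]'
$H '[[[0.1,0.15,0],[0,0,0]],[[0.2,0.3,0],[0,0,0]],[[0.3,0.45,0],[0,0,0]],[[0.4,0.6,0],[0,0,0]],[[0.4,0.75,0],[0,0,0]]]'
$H '[[[0,0.15,0],[0,0,0]],[[0,0.3,0],[0,0,0]],[[0,0.3,0],[0,0,0]],[[0,0.3,0],[0,0,0]],[[0,0.3,0],[0,0,0]]]'
python3 - <<'E'
from plant import *
from m import *
o=get_obs();print(o["clock"],o["tool_pos"],o["force"])
t=snapshot("top");s=snapshot("side");P=cloud(t);Q=cloud(s)
for n,w,r,H,h in(("small",(.6175,.097),.012,.044,.056),("third",(.6221,.0199),.0155,.049,.062),("largest",(.6265,-.0577),.024,.06,.074),("second",(.6311,-.1354),.0195,.054,.068),("sleeve",(.4485,-.139),.02,.055,.055),("stand",(.3820,-.257),.017,.045,.06)):
    for X in(P,Q):
        d=np.hypot(X[...,0]-w[0],X[...,1]-w[1])
        p=X[(d<r+.006)&(X[...,2]>.014)&(X[...,2]<.1)];k=p[p[:,2]>h-.02]
        print(n,len(p),"mid-off mm",(((k[:,:2].min(0)+k[:,:2].max(0))/2-w)*1000).round(1) if len(k) else "-","top",np.percentile(p[:,2],98).round(4) if len(p) else "-",h)
a=cv2.resize(t["color"][110:270,210:410],(400,320));b=cv2.resize(s["color"][110:250,190:390],(400,320))
cv2.imwrite("pics/b9.png",cv2.hconcat([a,b])[:,:,::-1])
E
```

```text
tool_pos: [0.6273, -0.0578, 0.0078]
force: [-5.6, 0.9, 5.3]
clock: 32.18
tool_pos: [0.6276, -0.0577, 0.0071]
orientation: [180.0, 0.0, -179.8]
force: [-0.8, 0.3, -0.3]
opening: 0.0694
clock: 32.6
tool_pos: [0.6275, -0.0578, 0.1591]
orientation: [180.0, 0.1, -179.8]
force: [0.8, 0.7, -1.1]
opening: 0.0699
clock: 33.02
tool_pos: [0.5258, 0.093, 0.1571]
orientation: [180.0, 0.0, -179.8]
force: [0.6, 0.9, -0.2]
opening: 0.0699
clock: 33.43
tool_pos: [0.4433, 0.2425, 0.1575]
orientation: [179.9, -0.0, -179.8]
force: [0.2, -1.5, -0.5]
opening: 0.0698
clock: 33.85
tool_pos: [0.4457, 0.3014, 0.1567]
orientation: [-180.0, -0.0, -179.8]
force: [-0.3, 0.5, -0.6]
opening: 0.0703
33.85 [0.44572625 0.30143096 0.15667319] [-0.29558373  0.48039174 -0.55180301]
small 93 mid-off mm [ 0.6 -1.8] top 0.0587 0.056
small 0 mid-off mm - top - 0.056
third 152 mid-off mm [-0.4 -2.2] top 0.0649 0.062
third 0 mid-off mm - top - 0.062
largest 370 mid-off mm [ 1.4 -1.8] top 0.0771 0.074
largest 314 mid-off mm [-0.5  2.2] top 0.0739 0.074
second 260 mid-off mm [0.9 1. ] top 0.0711 0.068
second 223 mid-off mm [0.9 5.3] top 0.0678 0.068
sleeve 226 mid-off mm [ 0.9 -1.5] top 0.0581 0.055
sleeve 251 mid-off mm [-0.8  2.3] top 0.0545 0.055
stand 222 mid-off mm [-0.5 -0.4] top 0.0614 0.06
stand 174 mid-off mm [-1.3  2.8] top 0.0563 0.06
```

View pics/b9.png

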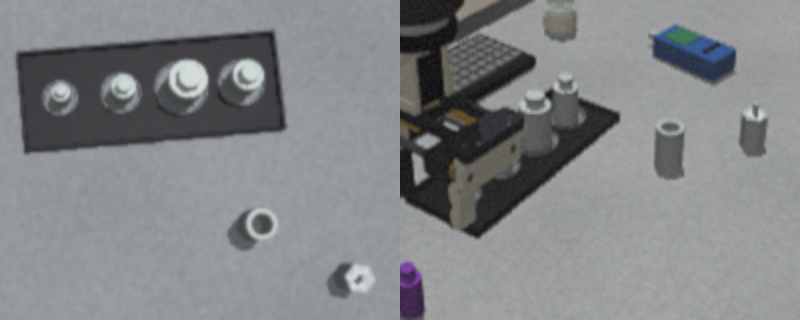

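The top view shows all four weights seated, at (60,93), (122,88), (185,82) and (243,80), each in its own well. The sleeve (260,225) and standoff (358,278) haven't moved. Every measured offset is 6 mm or less and the heights match, so I'm handing in.

```bash
python3 -c "
from plant import *
print(close_job())"
```

```text
the job is handed in; nothing more can be done
None
```

All four check weights are back in the tray, each upright in the well of its size rank, and I handed the job in at about 34 s of the 109 s allowed. No verdict was reported.

**Final checks:**
- **Position:** the top camera puts every weight within about 2.5 mm of its well centre. The side camera gave 5.4 mm for the second weight; the limit is 11 mm.
- **Height:** the side camera puts the tops of the largest and second weights within 0.2 mm of fully seated. The top camera reads about 3 mm high on all four, an offset it also showed before any moves.
- **Not cross-checked:** the arm blocked the final side view of the smallest and third weights. They were last seen upright in their wells in the side picture just before the largest was set down.
- **Other parts:** the sleeve and standoff are within about 3 mm of where they started. I did not touch the yellow and purple look-alikes.

**Disagreements and faults:**
- **Fingertip height:** the fingertips were about 11 mm above the reported TCP, where the description puts them 14 mm below it. I corrected for this on the last three grasps.
- **First grasp:** before I found that offset, the smallest weight was picked up by its knob instead of its cylinder. I still lowered it until the force reading showed contact, then released it.

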